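Arm the laser interlock and hold the shutter open

ROBOT

A 7-joint arm with a two-finger parallel gripper is mounted at the origin on the work surface; the furniture and walls round the work are solid. World frame = base frame: x ahead of the robot, y to its left, z up, the work surface at z = 0. Lengths are in mm, angles in rad, forces in N, time in s.
With the tool pointing down it reaches from about 400 to 925 mm from the base axis. Payload 5.6 kg.
Tool frame: the origin (TCP) lies at the very end of the fingers, on their centre line; the grasp point (between the pads) lies 19 mm behind it; z points along the fingers, y is the line along which they close (so a half turn about z gives the same grasp; the last joint's range is limited). The gripper opens to 85 mm and grips with 20 to 120 N. Pads are 22 mm wide; open, the fingers measure 114 mm over their backs; the gripper's body (76 mm by 85 mm) begins 54 mm behind the grasp point. The pads swing forward as they close: fully open they stand 13 mm farther back than shut.
Start: joints at [1.254, 0.468, -0.012, 1.603, 0.006, 1.071, -0.056], TCP at [175.712, -625.808, 192.79] pointing down, gripper open.
Joint ranges: [-2.53, 2.53], [-0.31, 2.02], [-1.57, 1.55], [0.28, 2.44], [-1.29, 4.43], [0.15, 1.84], [-2.92, 2.92]. Speed limits (rad/s): [2.57, 2.57, 3.14, 3.14, 3.14, 3.14, 3.14].

INTERFACE

Orientations are given as a unit quaternion [w, x, y, z].
In Python, from bench import robot gives the robot as it stands. The module is installed in compiled form; this text tells all that it offers.
- The arm moves only by the tool arm_command, never from a script. Its argument "plan" is a list that holds one entry, the list of rows, each a list of 6 numbers: the shift along the tool's x, y, z in cm, then the turn, a rotation vector about the tool's x, y, z in rad. In form: [[[dx, dy, dz, wx, wy, wz], ...]]. A call has exactly 8 rows; each row is the pose to reach, as a shift and turn from the pose commanded when the call began, along the tool's axes at that moment; what a row does not reach only later rows make up. A row lasts 1/12 s, in which the tool goes at most 41.7 mm and 7.16 degrees, less where a joint would pass 70% of its speed; a pose out of reach is approached as far as the arm can. A call with a gripper value outside its range is refused whole. "fingers" is the opening, from 0 (shut) to 1 (fully open), set as the call begins (left out, the last holds). The fingers move at their own pace and stop on an object; "newtons" is the grip in N (left out, the last holds). Time passes only in rows, so rows that repeat a pose let the fingers close, or fill a call up. It gives the time, the measured TCP pose, the force, the opening and the grip force at its end, in the units of the state.
- robot.get_state(): the state, without advancing time (a new reading comes with each control period).
- robot.capture(name): name is "side" or "top" or "wrist"; returns a dict with "image" (420x560x3 uint8, red, green, blue), "z_map" (420x560 float32, mm along the optical axis (not along the pixel's ray), 0 where there is no reading), "camera_matrix" (3x3 intrinsics, pixels), "k1" (the pictures are not rectified: a ray, as slopes to the right and down, at radius r is drawn at 1 + k1 r^2 times it, then the intrinsics apply), "T" (4x4, takes a point from camera to world coordinates); the wrist camera has in their place "hand_eye" (4x4, takes a point from camera to tool coordinates, whose origin is the TCP and whose axes are the flange's). Camera axes: x right, y down, z forward; pixel columns grow to the right and rows downward; lengths in mm; the calibration is good to about 2 mm. A picture is of the moment at which its call begins: read the wrist's pose just before it.
- robot.close_job(): hands the job in; it is judged then, once.
Trained networks look in a picture, given as the dict that the camera call returned (one of the last four; its "shot" number tells which), for a name from the list of things; names that differ only in an ending like _2 or _b are one class to them, and where a whole thing is asked for, a point or a joint stands for the part that bears it (a point fixed in the world has none). Each returns a list of dicts, best first, with "score" (0 to 1); they miss things now and then, are a little off and sometimes report something else, mostly with a low value. They report only what shows in the picture. A call takes as long as a camera call. They do not tell look-alikes from the thing itself.
- robot.search_frame(picture, label): "box" ([left, top, right, bottom] in pixels, round what is visible of it).
- robot.regions_of(picture, label): "region" (420x560 bool, what is visible of it) and "box" ([left, top, right, bottom] in pixels, round what is visible of it).
- robot.mark_of(picture, label): "at" ([row, column] in pixels: a listed point, or the origin of a listed thing).
The state is a dict: "clock": time; "joint_pos": joint angles; "dq": joint speeds; "joint_torque": joint torques, N m; "position": TCP position; "tool_rot": TCP orientation; "force": force on the tool from outside, world axes, zero at the start; "wrist_torque": the same for the moment, N m; "gripper_width": finger opening in mm; "finger_force": force on a finger pad.
Only numpy, scipy, OpenCV 4.12 (cv2) and the standard library are available. Lean on these libraries where they do the work, as an engineer would, in place of code of your own. Each camera call takes 0.05 s, during which the arm holds its last target. There are 200 camera calls.

TASK

With closed fingers, bring up the laser: first push the raised end of the long paddle rocker on the power unit fully down, next push the slim round latch button on the interlock unit fully in so that it stays in, and last press the wide rectangular key on the shutter unit right down and keep holding it - the program finishes while the fingers hold the key down. Keep to that order and leave the wide mushroom stop button beside the latch button unpressed. Only press from above: grip, lift or shove nothing, neither the three loose units nor the things standing round them.

Things in the scene. Friction and masses are not known exactly. Their poses are not given: they have to be found in the camera images.
- power_unit: Loose bench unit, about 1.6 kg: grey case, aluminium lid, 100 mm in x, 120 mm in y, 50 mm high. Origin: centre of the underside, z up. Any unit may stand in any of the three places. Carries a paddle rocker along y, 80 x 36 mm, a shallow V pivoted about x at (0, 0, 62) mm. Off: -y half level, +y half (dark rib at the tip) slopes up to 74 mm. On: +y half level at 62 mm. Frame 54 mm high.
- rocker_on_end (a point): Point on the upper face of the raised (+y) half of the rocker, 27 mm from the pivot: where to press. About 70 mm above the bench at the start, 62 mm when on; it moves with the rocker.
- rocker (a joint): Angle of the rocker: 0 rad off (+y end up), 0.30 rad fully on (+y end down, at its stop). It stays where it is left; about 4 N at the pressing point turns it.
- interlock_unit: Loose bench unit, about 1.6 kg: grey case, aluminium lid, 100 mm in x, 130 mm in y, 50 mm high. Origin: centre of the underside, z up. Any unit may stand in any of the three places. Carries a slim steel latch button, 26 mm diameter, at y = -34 mm (collar 38 mm diameter, 56 mm high), and a black mushroom stop button, 40 mm diameter, at y = +34 mm. Both tops at 72 mm.
- push_latch_top (a point): Centre of the top face of the slim round latch button, 72 mm above the bench at the start, 62 mm when fully in; it moves with the button.
- push_latch (a joint): How far the latch button is pushed in: 0 m out, 0.010 m fully in, at its stop. It stays where it is left; about 4 N moves it.
- stop_mushroom_top (a point): Centre of the top of the mushroom stop button, 40 mm in diameter, 72 mm above the bench. It must not be pressed.
- stop_mushroom (a joint): How far the stop button is pressed: 0 m at rest, 0.006 m fully down; sprung. It must stay at rest.
- shutter_unit: Loose bench unit, about 1.6 kg: grey case, aluminium lid, 100 mm in x, 120 mm in y, 50 mm high. Origin: centre of the underside, z up. Any unit may stand in any of the three places. Carries one sprung rectangular key in the middle of its lid, 46 mm in x, 64 mm in y, top at 66 mm, in a black frame 54 mm high.
- shutter_key_top (a point): Centre of the top face of the rectangular key, 66 mm above the bench at rest, 59 mm fully down; it moves with the key.
- shutter_key (a joint): How far the key is pressed: 0 m at rest, 0.007 m fully down, at its stop. Sprung: 2 N starts it, 4.5 N holds it fully down, and it comes up when let go.
- vial: Bystander: a loose clear vial with a black cap, 32 mm diameter, 60 mm high, standing in front of the power unit. Origin: centre of its underside.
- steel_post: Bystander: a loose steel post on a round foot of 31 mm, 85 mm high, standing in front of the interlock unit. Origin: centre of its underside.
- small_bottle: Bystander: a loose small plastic drop bottle with a white nozzle cap, 28 mm diameter, 69 mm high, standing in front of the shutter unit. Origin: centre of its underside.
Not all that is in view belongs to the job. What is shaped like the power_unit but turquoise is not meant.

How it is judged:
By the outcome, as a careful person would: the job done as asked, in the order asked, and still so for the second after the job is handed in, while the arm keeps its last pose, push and grip.
It also fails if it takes over 48 s, if anything falls off the work surface, if the arm or the gripper's body presses on something with over 40 N, if the wrist force passes 120 N, or if a joint passes its speed limit or range.

## Working session

There is one attempt and no reset: what is moved stays moved. The work goes in short steps, Python scripts to look and compute and a tool call to move; the robot and the scene stay as the last step left them, time stands still between calls to the robot, and variables do not carry over. Pictures are saved under pics/ and viewed, at most 10 in all, crops included, and the job is handed in when it is done.

Besides the shell and the picture viewer there is one more tool, called after "Request:" in YAML: its name, and indented under it one key for each argument. arm_command: Moves the arm, as the interface text tells. Its arguments: {"type":"object","properties":{"plan":{"type":"array"},"fingers":{"type":"number"},"newtons":{"type":"number"}},"required":["plan"]}

```bash
mkdir -p pics; cat > h.py <<'E'
import numpy as np, cv2
from bench import robot
def ray(c,uv):
    K=c["camera_matrix"];p=np.array([(uv[0]-K[0,2])/K[0,0],(uv[1]-K[1,2])/K[1,1]]);s=p.copy()
    for _ in range(20): s=p/(1+c["k1"]*(s@s))
    return np.array([s[0],s[1],1.])
def atz(c,uv,z,T=None):
    T=c["T"] if T is None else T
    d=T[:3,:3]@ray(c,uv);o=T[:3,3];return o+d*(z-o[2])/d[2]
def depth(c,uv,T=None):
    T=c["T"] if T is None else T
    z=np.median(c["z_map"][int(uv[1])-1:int(uv[1])+2,int(uv[0])-1:int(uv[0])+2]);return T[:3,:3]@(ray(c,uv)*z)+T[:3,3]
E
python3 - <<'E'
from h import *
s=robot.get_state();print(s)
H={"rocker_on_end":70,"push_latch_top":72,"stop_mushroom_top":72,"shutter_key_top":66,"power_unit":0,"interlock_unit":0,"shutter_unit":0,"vial":0,"steel_post":0,"small_bottle":0}
for n in ["top","side"]:
    c=robot.capture(n);cv2.imwrite(f"pics/{n}1.png",c["image"][:,:,::-1]);print(n,c["T"].round(2).tolist())
    for l,z in H.items():
        for r in robot.mark_of(c,l)[:3]:
            uv=r["at"][::-1];print(l,round(r["score"],2),np.round(uv),atz(c,uv,z).round(),depth(c,uv).round())
E
```

```text
{'clock': 0.0, 'joint_pos': array([ 1.25399608,  0.46840819, -0.0116097 ,  1.6035933 ,  0.00599342,
        1.07143189, -0.0563133 ]), 'dq': array([ 0.00145102,  0.00021957,  0.0011102 , -0.00076475, -0.00083661,
        0.00084963,  0.00063736]), 'joint_torque': array([-2.31352997e-04, -5.32384229e+01,  2.12123233e-02, -2.51306838e+01,
        1.13937637e-02,  7.67099031e-03, -3.29580502e-06]), 'position': array([ 175.52194123, -625.20584266,  191.83083214]), 'tool_rot': array([-8.84784913e-04,  9.90648479e-01,  1.36435974e-01, -1.80746145e-04]), 'force': array([-0.43504304, -0.85021841,  0.2236896 ]), 'wrist_torque': array([-0.08909879, -0.02372131, -0.02098786]), 'finger_force': 0.0, 'gripper_width': 85.21520070123809}
top [[-0.27, -0.91, 0.32, 27.01], [-0.96, 0.25, -0.1, 316.7], [0.01, -0.34, -0.94, 1402.75], [0.0, 0.0, 0.0, 1.0]]
rocker_on_end 0.77 [161. 278.] [342. 620.  70.] [342. 620.  68.]
rocker_on_end 0.7 [230. 218.] [492. 335.  70.] [491. 335.  73.]
push_latch_top 0.61 [379. 155.] [ 597. -291.   72.] [ 596. -290.   73.]
stop_mushroom_top 0.52 [362. 156.] [ 609. -225.   72
[... 888 characters left out ...]
96. -268.   70.] [ 610. -241.   50.]
push_latch_top 0.54 [382. 293.] [ 595. -273.   72.] [ 595. -274.   73.]
stop_mushroom_top 0.71 [377. 278.] [ 609. -217.   72.] [ 611. -214.   70.]
power_unit 0.75 [213. 176.] [355. 651.   0.] [347. 572.  31.]
power_unit 0.66 [274. 211.] [506. 311.   0.] [487. 233.  39.]
power_unit 0.32 [338. 323.] [ 508. -259.    0.] [ 505. -266.    6.]
interlock_unit 0.87 [378. 313.] [ 604. -248.    0.] [ 573. -307.   50.]
vial 0.66 [253. 220.] [429. 263.   0.] [427. 254.   5.]
vial 0.24 [384. 294.] [ 648. -183.    0.] [ 599. -274.   71.]
steel_post 0.55 [337. 318.] [ 511. -241.    0.] [ 505. -257.   13.]
small_bottle 0.59 [290. 256.] [483.  37.   0.] [ 426. -172.  129.]
```

```bash
python3 - <<'E'
import cv2
for n,(a,b,x,y) in {"top":(120,330,120,420),"side":(120,370,170,450)}.items():
    i=cv2.imread(f"pics/{n}1.png")[a:b,x:y];f=min(800/i.shape[1],600/i.shape[0]);cv2.imwrite(f"pics/{n}1c.png",cv2.resize(i,None,fx=f,fy=f,interpolation=cv2.INTER_CUBIC))
E
```

```text
(no output)
```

View pics/top1c.png

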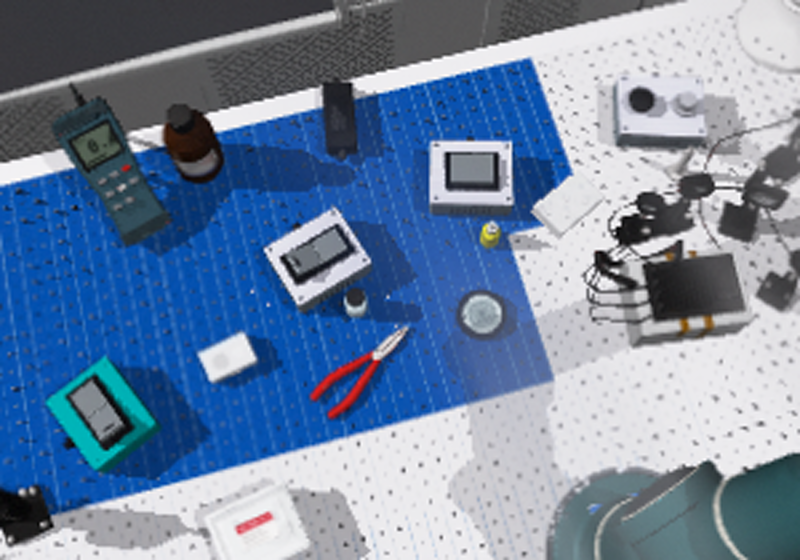

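View pics/side1c.png

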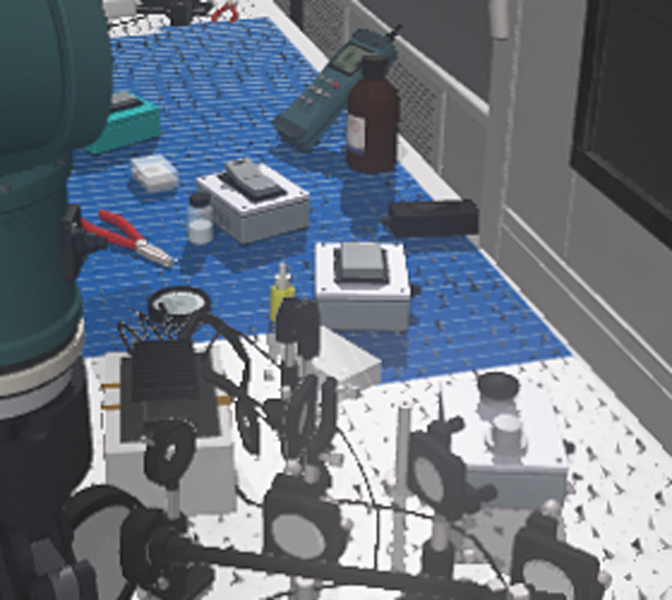

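Top crop: power unit (grey case, raised end at left, about (295,268)), shutter unit (472,172), interlock (660,105) with black mushroom on the left and steel latch on the right; the turquoise decoy is at (100,415). The side crop agrees. Next I check obstacle heights for the transit.

```bash
python3 - <<'E'
from h import *
G=np.full((20,32),-1.)
for n in ["top","side"]:
    c=robot.capture(n);z=c["z_map"];v,u=np.nonzero(z>0)
    K=c["camera_matrix"];p=np.stack([(u-K[0,2])/K[0,0],(v-K[1,2])/K[1,1]],1);s=p.copy()
    for _ in range(15): s=p/(1+c["k1"]*(s**2).sum(1))[:,None]
    P=np.c_[s,np.ones(len(s))]*z[v,u][:,None];P=P@c["T"][:3,:3].T+c["T"][:3,3]
    i=(P[:,0]//50).astype(int);j=((P[:,1]+800)//50).astype(int)
    m=(i>=0)&(i<20)&(j>=0)&(j<32);
    if n=="top": np.maximum.at(G,(i[m],j[m]),P[m,2])
    else: H=np.full_like(G,-1);np.maximum.at(H,(i[m],j[m]),P[m,2])
print("rows x=0..950, cols y=-800..750");print("top");
for k in range(4,17):print(k*50,G[k].astype(int))
print("side")
for k in range(4,17):print(k*50,H[k].astype(int))
E
```

```text
rows x=0..950, cols y=-800..750
top
200 [ -1   8  10 443 438 198 209 170 170   9  15  80  82   9   8   9   9   7
   8  10  10   8   8  11  61  57   8   8   8   9 132 140]
250 [ -1   8  12   9 184 199 205  11 145 163  81 102 114 112 110  10   8   9
   9   7   8   9  22   8   9   9  10   8  55  57 135 201]
300 [ -1   7   9   9 206 206 180 180  11 152  83 101 112 118 124  26  10  21
  24  10  11  18  21  16   9   9  10  58  80  63   8   9]
350 [ -1   7  17  21 214  15 179 179  10 159 149  83  94 108  99  10   9  18
  21  10  13  16   9   7  31  36   8  59  75  69  53   7]
400 [ -1   6  18 235 219  10 490  11  11 159 160 176 177 146  61   9  11  17
  17  10  11  67  56  11  35  32  10  40  67  58   8   8]
450 [467 535 599 657 711 776 797 796 173  11  75  89  27  36  37  37  59  72
  10   9  60  70  77  55   9   7   7   7   8  10  10  14]
500 [ -1  10  97  95 190 796 796 797  12  50  90  89  12  35  39  37  75  70
  58   9  55  71  77  58   8   9   8   7  10   7   8  11]
550 [ -1  -1  98  99  99 796 797 796  10  60  78  80  57  10   8  56  72  75
  57  10  13  56  49  10  11   8  36  36  
[... 1750 characters left out ...]
   4  34   6   6   4   5]
600 [ -1  -1  -1  91 185 185 128  12   8  53  57  75  52   8   8  51  54  55
  50   1   8   8   5   5   7  51  64  67   5   7   8   7]
650 [ -1  -1  -1  -1 125 127 119  20  12   9  32  53  50   7   4   6   8   8
   6  31  34   7   6  97 160  36  98 111 105   2   4   7]
700 [ -1  -1  -1  -1  25  72  33  20   8   9   9   8   8   7   9   8   7   9
   8  33  34  -1   7 117 164 161 137 151 148   0  -1   3]
750 [ -1  -1  -1  -1   9  -1  -1   3   2   4   5   3   3   4   4   4   4   2
   4  34  34   3   4   6   5   4 151 161 148  -1  -1  -1]
800 [ -1  -1  -1  -1  -1  -1  -1  -1  -1  -1  -1  -1  -1  -1  -1  -1  -1  -1
  -1  -1  -1  -1 103 599 597 595 593 590 588 586 584 581]
```

```bash
python3 - <<'E'
import cv2,numpy as np
i=np.hstack([cv2.imread(f"pics/{n}1.png") for n in ("top","side")]);cv2.imwrite("pics/both.png",cv2.resize(i,(800,300),interpolation=cv2.INTER_AREA))
E
```

```text
(no output)
```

View pics/both.png

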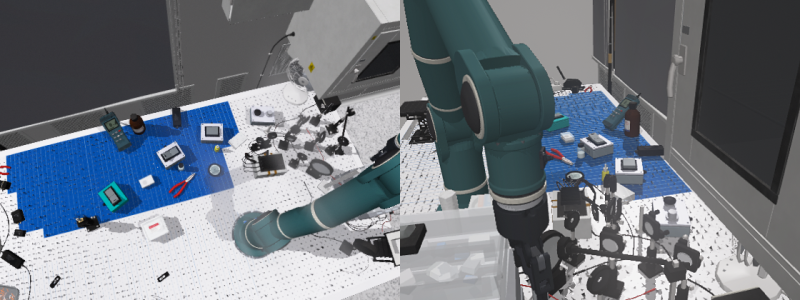

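```bash
python3 - <<'E'
from h import *
for n in ["top","side"]:
    c=robot.capture(n);z=c["z_map"];v,u=np.nonzero(z>0)
    K=c["camera_matrix"];p=np.stack([(u-K[0,2])/K[0,0],(v-K[1,2])/K[1,1]],1);s=p.copy()
    for _ in range(15): s=p/(1+c["k1"]*(s**2).sum(1))[:,None]
    P=np.c_[s,np.ones(len(s))]*z[v,u][:,None];P=P@c["T"][:3,:3].T+c["T"][:3,3]
    print(n)
    for zl in range(230,850,60):
        row=[]
        for y in range(-800,-100,50):
            m=(P[:,1]>=y)&(P[:,1]<y+50)&(P[:,0]>380)&(P[:,0]<1000)&(P[:,2]>=zl)&(P[:,2]<zl+60)
            row.append(f"{int(np.percentile(P[m,0],3))}/{m.sum()}" if m.sum()>3 else "-")
        print(zl,row)
E
```

```text
top
230 ['-', '-', '-', '422/5', '-', '-', '699/77', '716/186', '867/109', '886/122', '885/129', '886/130', '885/130', '885/126']
290 ['484/35', '482/33', '483/35', '482/41', '482/38', '483/46', '482/37', '485/547', '847/146', '886/138', '885/141', '886/138', '886/146', '885/148']
350 ['481/88', '482/90', '481/95', '482/92', '481/101', '482/96', '481/103', '484/1270', '825/187', '885/152', '886/158', '885/165', '885/159', '886/164']
410 ['481/56', '480/127', '480/127', '480/130', '480/124', '481/87', '481/122', '485/1525', '886/145', '886/144', '885/148', '886/150', '886/157', '885/162']
470 ['-', '481/92', '486/122', '486/130', '486/126', '480/83', '451/157', '484/1551', '-', '-', '-', '-', '-', '-']
530 ['-', '-', '486/91', '486/144', '486/142', '480/133', '458/229', '484/1576', '781/54', '782/52', '782/58', '782/61', '782/63', '782/64']
590 ['-', '-', '488/4', '487/109', '486/165', '481/157', '481/202', '484/1759', '782/138', '781/203', '781/243', '782/260', '781/266', '782/281']
650 ['-', '-', '-', '488/4', '480/97', '480/195', '482/233', '484/1640', '-', '-', '-', '782/34', '782
[... 746 characters left out ...]
 ['482/1305', '482/2349', '488/2071', '489/1631', '488/1276', '482/1193', '452/1111', '484/194', '-', '-', '-', '-', '-', '-']
530 ['482/182', '482/2637', '488/2490', '488/1855', '489/1455', '482/1357', '461/1163', '484/367', '-', '-', '-', '-', '-', '-']
590 ['-', '488/1740', '488/2930', '488/2183', '488/1671', '482/1468', '483/945', '485/520', '-', '-', '-', '-', '-', '-']
650 ['-', '488/113', '488/264', '488/101', '489/10', '-', '-', '-', '-', '-', '-', '-', '-', '-']
710 ['-', '-', '-', '-', '-', '-', '-', '-', '-', '-', '-', '-', '-', '-']
770 ['-', '-', '-', '-', '-', '-', '-', '-', '-', '-', '-', '-', '-', '-']
830 ['-', '-', '-', '-', '-', '-', '-', '-', '-', '-', '-', '-', '-', '-']
```

The picture shows a cabinet hanging at x > 480, y < -410, z > 300. I route around it: up first, then in toward smaller radius.

Request:
arm_command:
  plan:
    - [[0, 0, -3.6, 0, 0, 0], [0, 0, -7.2, 0, 0, 0], [0, 0, -10.8, 0, 0, 0], [2.8, -2.84, -10.8, 0, 0, 0], [5.6, -5.68, -10.8, 0, 0, 0], [8.4, -8.5, -10.8, 0, 0, 0], [11.2, -11.4, -10.8, 0, 0, 0], [14, -14.2, -10.8, 0, 0, 0]]
  fingers: 0
  newtons: 40

```text
clock: 1.97
position: [272.7, -449.4, 301.0]
tool_rot: [0.0, 0.991, 0.136, 0.0]
force: [1.1, -0.7, -0.3]
gripper_width: -0.0
finger_force: 0.0
```

```bash
cat >> h.py <<'E'
from scipy.spatial.transform import Rotation as Ro
def pose(s=None):
    s=s or robot.get_state();q=np.array(s["tool_rot"]);return Ro.from_quat(q[[1,2,3,0]]).as_matrix(),np.array(s["position"]),s
def goto(*t):
    R,p,s=pose();print("t",round(s["clock"],2),"at",p.round(1),"F",s["force"].round(1),"q",s["joint_pos"].round(2),"w",round(s["gripper_width"],1))
    for a in t: print(a,"->cm",(R.T@(np.array(a)-p)/10).round(2))
E
python3 -c "
from h import *
goto((370,-300,300),(420,-150,300),(460,30,300),(440,270,300))"
```

```text
t 1.97 at [ 272.7 -449.4  301. ] F [ 1.1 -0.7 -0.3] q [ 1.06  0.16 -0.11  1.77  0.02  1.21 -0.35] w -0.0
(370, -300, 300) ->cm [ 13.41 -11.75   0.09]
(420, -150, 300) ->cm [ 22.27 -24.84   0.08]
(460, 30, 300) ->cm [ 30.99 -41.1    0.08]
(440, 270, 300) ->cm [ 3.554e+01 -6.474e+01  6.000e-02]
```

Request:
arm_command:
  plan:
    - [[2.7, -2.35, 0, 0, 0, 0], [5.4, -4.7, 0, 0, 0, 0], [8.0, -7.0, 0, 0, 0, 0], [10.7, -9.4, 0, 0, 0, 0], [13.4, -11.75, 0, 0, 0, 0], [15.6, -15.0, 0, 0, 0, 0], [17.8, -18.3, 0, 0, 0, 0], [20.0, -21.5, 0, 0, 0, 0]]

```text
clock: 2.63
position: [406.8, -188.3, 301.0]
tool_rot: [0.0, 0.991, 0.136, 0.0]
force: [0.6, 0.4, 0.5]
gripper_width: 0.1
finger_force: 0.0
```

```bash
python3 -c "
from h import *
goto((460,30,300),(440,270,300))"
```

```text
t 2.63 at [ 406.8 -188.3  301. ] F [0.6 0.4 0.5] q [ 0.72  0.04 -0.37  1.91  0.01  1.19 -0.95] w 0.1
(460, 30, 300) ->cm [ 11.02 -19.58   0.09]
(440, 270, 300) ->cm [ 15.58 -43.22   0.08]
```

Request:
arm_command:
  plan:
    - [[1.6, -2.8, 0, 0, 0, 0], [3.2, -5.6, 0, 0, 0, 0], [4.7, -8.4, 0, 0, 0, 0], [6.3, -11.2, 0, 0, 0, 0], [7.9, -14, 0, 0, 0, 0], [9.5, -16.8, 0, 0, 0, 0], [11, -19.6, 0, 0, 0, 0], [11, -19.6, 0, 0, 0, 0]]

```text
clock: 3.3
position: [460.0, 35.0, 301.4]
tool_rot: [-0.001, 0.99, 0.141, 0.001]
force: [-0.2, 0.6, 0.6]
gripper_width: 0.1
finger_force: 0.0
```

```bash
cat > look.py <<'E'
from h import *
import sys
def look(tag,H):
    R,p,s=pose();c=robot.capture("wrist");T=np.eye(4);T[:3,:3]=R;T[:3,3]=p;T=T@c["hand_eye"]
    print("t",s["clock"],"cam",T[:3,3].round(),"axis",T[:3,2].round(2))
    cv2.imwrite(f"pics/{tag}.png",c["image"][:,:,::-1])
    for l,z in H.items():
        for r in robot.mark_of(c,l)[:2]:
            uv=r["at"][::-1];print(l,round(r["score"],2),np.round(uv),"plane",atz(c,uv,z,T).round(1),"depth",depth(c,uv,T).round(1))
    return c,T
E
python3 - <<'E'
from look import *
look("w1",{"shutter_key_top":66,"shutter_unit":0,"rocker_on_end":70})
goto((440,270,300))
E
```

```text
t 3.3 cam [537.  57. 483.] axis [-0.3  -0.09 -0.95]
shutter_key_top 0.67 [288.  73.] plane [569.4  58.3  66. ] depth [569.4  58.3  66. ]
shutter_unit 0.68 [290.  79.] plane [567.5  53.3   0. ] depth [563.3  53.9  66.4]
rocker_on_end 0.61 [47. 72.] plane [494.8 329.9  70. ] depth [494.8 330.1  69.7]
rocker_on_end 0.23 [100.  72.] plane [510.5 268.7  70. ] depth [510.  272.6  62.3]
t 3.5 at [459.3  27.1 300.6] F [ 0.1 -0.9  0.1] q [ 0.45  0.08 -0.6   1.88  0.05  1.2  -1.47] w 0.2
(440, 270, 300) ->cm [  4.67 -23.92   0.05]
```

View pics/w1.png

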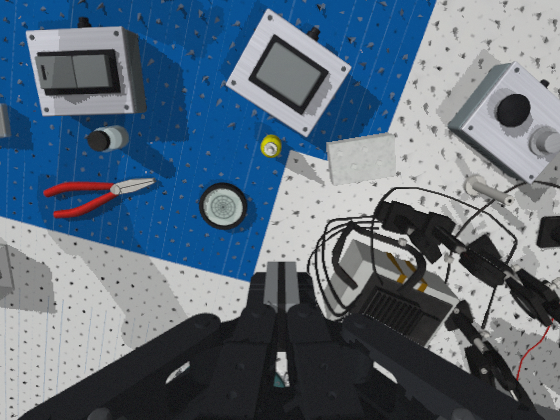

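Wrist view: shutter key at (288,73), rocker at (45–118,72) with its raised end at left, and latch and mushroom at right. The positions agree with the top view. Moving on to the power unit.

Request:
arm_command:
  plan:
    - [[0.6, -3.3, 0, 0, 0, 0], [1.2, -6.6, 0, 0, 0, 0], [1.8, -9.9, 0, 0, 0, 0], [2.4, -13.2, 0.5, 0, 0, 0], [3, -16.5, 1, 0, 0, 0], [3.6, -19.8, 1.5, 0, 0, 0], [4.7, -23, 2, 0, 0, 0], [4.7, -24, 2, 0, 0, 0]]

```text
clock: 4.17
position: [439.4, 275.1, 280.0]
tool_rot: [-0.001, 0.99, 0.138, -0.001]
force: [-1.1, 0.2, 0.4]
gripper_width: -0.1
finger_force: 0.0
```

```bash
python3 - <<'E'
from look import *
c,T=look("w2",{"rocker_on_end":70,"power_unit":0})
goto((494,330,100))
# height map of the unit
z=c["z_map"];v,u=np.nonzero(z>0);K=c["camera_matrix"];p=np.stack([(u-K[0,2])/K[0,0],(v-K[1,2])/K[1,1]],1);s=p.copy()
for _ in range(15): s=p/(1+c["k1"]*(s**2).sum(1))[:,None]
P=(np.c_[s,np.ones(len(s))]*z[v,u][:,None])@T[:3,:3].T+T[:3,3]
n=(np.linalg.norm(P[:,:2]-[486,300],axis=1)<95)
lid=P[n&(P[:,2]>44)&(P[:,2]<80)]
(r)=cv2.minAreaRect(lid[:,:2].astype(np.float32));print("lid",r)
hi=P[n&(P[:,2]>59.5)&(P[:,2]<80)];r=cv2.minAreaRect(hi[:,:2].astype(np.float32));print("rocker",r,cv2.boxPoints(r).round())
C=np.array(r[0]);B=cv2.boxPoints(r);e=[B[1]-B[0],B[2]-B[1]];e=max(e,key=np.linalg.norm);e=e/np.linalg.norm(e);e*=np.sign(e[1])
a=(hi[:,:2]-C)@e
print("axis",e)
for k in range(-45,45,8):
    m=(a>=k)&(a<k+8); print(k,m.sum(),hi[m,2].mean().round(1) if m.any() else "")
E
```

```text
t 4.1667 cam [518. 297. 461.] axis [-0.31 -0.09 -0.95]
rocker_on_end 0.8 [249. 112.] plane [494.4 328.4  70. ] depth [494.4 328.4  70. ]
power_unit 0.67 [270. 107.] plane [504.4 308.3   0. ] depth [506.2 306.8  63. ]
power_unit 0.66 [ 18. 144.] plane [364.5 636.2   0. ] depth [381.1 599.3  50.1]
t 4.32 at [440.1 270.9 280.4] F [-0.1 -0.2 -1. ] q [ 0.05  0.25 -0.78  1.78  0.19  1.19 -2.08] w 0.1
(494, 330, 100) ->cm [ 6.81 -4.25 18.03]
lid ((481.1194152832031, 297.50830078125), (144.50816345214844, 119.71018981933594), 17.109376907348633)
rocker ((465.95062255859375, 293.3555908203125), (112.82717895507812, 79.49811553955078), 17.083003997802734) [[400. 315.]
 [424. 239.]
 [532. 272.]
 [508. 348.]]
axis [0.95588017 0.2937568 ]
-45 100 60.5
-37 48 60.3
-29 0 
-21 0 
-13 0 
-5 0 
3 0 
11 0 
19 414 65.0
27 499 65.1
35 503 65.0
43 516 65.0
```

View pics/w2.png

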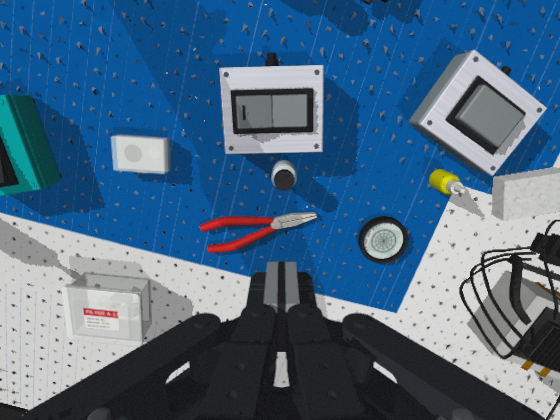

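Wrist view 2: rocker at (235–310,110), dark rib at its left end (243,112), which is the raised +y end. The fit gives the pressing point as (494.5,330), matching the network. Descending now.

Request:
arm_command:
  plan:
    - [[3.4, -2.1, 0, 0, 0, 0], [6.8, -4.25, 1, 0, 0, 0], [6.8, -4.25, 5, 0, 0, 0], [6.8, -4.25, 9, 0, 0, 0], [6.8, -4.25, 13, 0, 0, 0], [6.8, -4.25, 16, 0, 0, 0], [6.8, -4.25, 18.5, 0, 0, 0], [6.8, -4.25, 19.5, 0, 0, 0]]

```text
clock: 4.98
position: [493.7, 326.1, 82.0]
tool_rot: [0.002, 0.991, 0.134, -0.002]
force: [0.3, -1.2, -0.7]
gripper_width: -0.0
finger_force: 0.0
```

```bash
python3 -c "
from h import *
goto((494.5,330,62))"
```

```text
t 4.98 at [493.7 326.1  82. ] F [ 0.3 -1.2 -0.7] q [-0.16  0.61 -0.65  1.8   0.46  0.9  -2.32] w -0.0
(494.5, 330, 62) ->cm [ 0.19 -0.36  2.  ]
```

Request:
arm_command:
  plan:
    - [[0.1, -0.2, 0.3, 0, 0, 0], [0.1, -0.2, 0.6, 0, 0, 0], [0.1, -0.2, 1, 0, 0, 0], [0.1, -0.2, 1.4, 0, 0, 0], [0.1, -0.2, 1.8, 0, 0, 0], [0.1, -0.2, 2.1, 0, 0, 0], [0.1, -0.2, 2.3, 0, 0, 0], [0.1, -0.2, 2.4, 0, 0, 0]]

```text
clock: 5.65
position: [494.2, 333.5, 61.6]
tool_rot: [0.0, 0.991, 0.136, -0.0]
force: [-1.4, 0.5, -0.0]
gripper_width: 0.2
finger_force: 0.0
```

```bash
python3 -c "
from h import *
goto((494.5,330,62))"
```

```text
t 5.65 at [494.2 333.5  61.6] F [-1.4  0.5 -0. ] q [-0.18  0.64 -0.63  1.8   0.49  0.86 -2.34] w 0.2
(494.5, 330, 62) ->cm [-0.06  0.34 -0.04]
```

Request:
arm_command:
  plan:
    - [[0, 0.3, 0.1, 0, 0, 0], [0, 0.3, 0.2, 0, 0, 0], [0, 0.3, 0.3, 0, 0, 0], [0, 0.3, 0.4, 0, 0, 0], [0, 0.3, 0.5, 0, 0, 0], [0, 0.3, 0.6, 0, 0, 0], [0, 0.3, 0.6, 0, 0, 0], [0, 0.3, 0.6, 0, 0, 0]]

```text
clock: 6.32
position: [495.0, 330.7, 55.7]
tool_rot: [0.0, 0.991, 0.136, -0.0]
force: [0.7, -1.5, -0.0]
gripper_width: -0.0
finger_force: 0.0
```

```bash
python3 -c "
from h import *
goto((494.5,330,62))"
```

```text
t 6.32 at [495.  330.7  55.7] F [ 0.7 -1.5 -0. ] q [-0.18  0.65 -0.63  1.81  0.49  0.85 -2.34] w -0.0
(494.5, 330, 62) ->cm [-0.07  0.05 -0.63]
```

```bash
python3 - <<'E'
from look import *
R,p,s=pose();print(s["force"],s["wrist_torque"],s["joint_torque"].round(1),p)
look("w3",{"rocker_on_end":62})
c=robot.capture("side")
a=cv2.imread("pics/w3.png");b=c["image"][130:270,200:340,::-1]
cv2.imwrite("pics/w3c.png",np.hstack([cv2.resize(a[100:400,180:380],(400,600)),cv2.resize(b,(400,600))]))
E
```

```text
[ 0.74769797 -1.45786088 -0.01950218] [0.03287669 0.00050398 0.00061936] [  0.  -51.6  -9.7 -18.9   0.    0.   -0. ] [494.9958977  330.662267    55.67563079]
t 6.3167 cam [573. 353. 237.] axis [-0.31 -0.09 -0.95]
rocker_on_end 0.76 [285. 256.] plane [491.1 327.4  62. ] depth [494.4 328.4  69. ]
```

View pics/w3c.png

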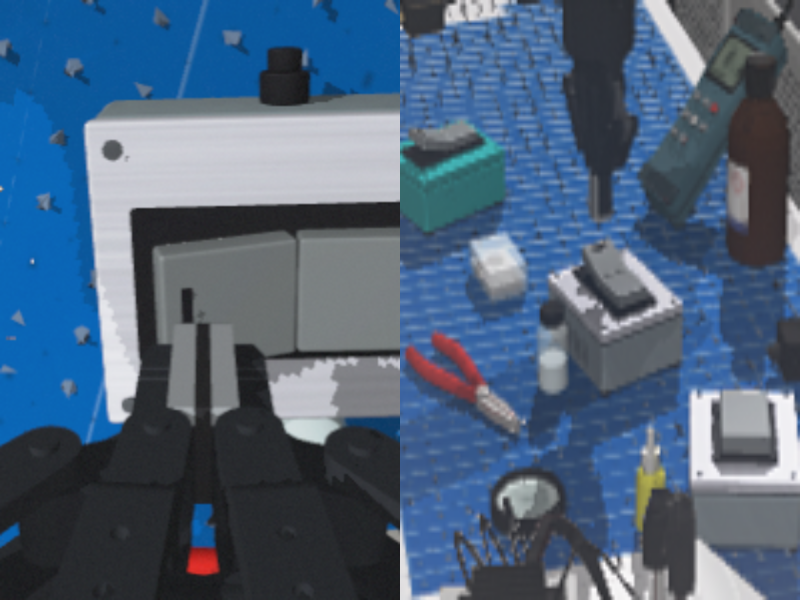

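```bash
python3 - <<'E'
from look import *
R,p,s=pose();c=robot.capture("wrist");T=c["hand_eye"]
K=c["camera_matrix"]
o=np.linalg.inv(T)@[0,0,0,1];print("TCP px",K[0,0]*o[0]/o[2]+K[0,2],K[1,1]*o[1]/o[2]+K[1,2],"depth",o[2])
for r in (255,262,266,270,280,290,300):
    for u in (272,293): print(r,u,depth(c,(u,r),T).round(1), c["z_map"][r,u].round(1))
d=robot.capture("side")
for r in range(168,192,3): print(r,depth(d,(270,r)).round(1))
W=np.linalg.inv(d["T"])@np.r_[p,1];print("TCP in side px",d["camera_matrix"][0,0]*W[0]/W[2]+d["camera_matrix"][0,2],d["camera_matrix"][1,1]*W[1]/W[2]+d["camera_matrix"][1,2])
print(s["clock"],p,s["joint_pos"])
E
```

```text
TCP px 280.9486596721296 244.14773663992383 depth 197.48158501176772
255 272 [  1.   -4.9 -16.6] 181.0
255 293 [ -1.2   6.7 -12. ] 186.8
262 272 [ 10.2  -4.2 -42.9] 151.8
262 293 [ 10.5   5.5 -43.4] 153.1
266 272 [ 10.5  -4.1 -47.2] 148.2
266 293 [ 10.5   5.3 -47.3] 149.3
270 272 [ 10.7  -4.  -51.4] 145.3
270 293 [ 10.5   5.2 -51. ] 145.8
280 272 [ 10.5  -3.8 -59.6] 137.2
280 293 [ 10.4   4.9 -59.4] 137.1
290 272 [ 10.6  -3.6 -67.3] 131.7
290 293 [ 10.3   4.6 -66.9] 130.9
300 272 [ 10.7  -3.4 -74.4] 124.0
300 293 [ 10.3   4.4 -73.8] 123.7
168 [492.2 302.7 146.9]
171 [494.7 314.4 132.8]
174 [494.8 315.3 122.7]
177 [495.  317.3 112.2]
180 [495.3 319.2 101.6]
183 [5.436e+02 5.345e+02 2.000e-01]
186 [499.9 340.8  72.5]
189 [495.9 323.9  69.9]
TCP in side px 269.33033216198027 192.36384142224722
6.4667 [495.09605007 330.65958683  55.8043799 ] [-0.17736852  0.64785042 -0.63003199  1.80699869  0.49347044  0.8490268
 -2.34253328]
```

The side view shows the fingertips at z ≈ 97, well above the rocker. Wrist depth puts the real tips about 41 mm short of the reported TCP, which explains the zero force. I go down by that much more, carefully.

Request:
arm_command:
  plan:
    - [[0, 0, 0.5, 0, 0, 0], [0, 0, 1, 0, 0, 0], [0, 0, 1.5, 0, 0, 0], [0, 0, 2, 0, 0, 0], [0, 0, 2.4, 0, 0, 0], [0, 0, 2.8, 0, 0, 0], [0, 0, 3.0, 0, 0, 0], [0, 0, 3.2, 0, 0, 0]]

```text
clock: 7.23
position: [494.6, 331.6, 23.8]
tool_rot: [-0.001, 0.991, 0.137, -0.0]
force: [-2.9, 2.7, 4.1]
gripper_width: -0.2
finger_force: 1.8
```

```bash
python3 - <<'E'
from look import *
goto((494.5,330,20));d=robot.capture("side")
for l in ["rocker_on_end"]: print([ (r["score"],r["at"]) for r in robot.mark_of(d,l)[:2]])
E
```

```text
t 7.23 at [494.6 331.6  23.8] F [-2.9  2.7  4.1] q [-0.2   0.69 -0.6   1.82  0.53  0.8  -2.37] w -0.2
(494.5, 330, 20) ->cm [-0.06  0.15  0.38]
[(0.52, [160.7, 210.4]), (0.42, [189.2, 273.2])]
```

Request:
arm_command:
  plan:
    - [[0, 0, 0.1, 0, 0, 0], [0, 0, 0.2, 0, 0, 0], [0, 0, 0.3, 0, 0, 0], [0, 0, 0.35, 0, 0, 0], [0, 0, 0.4, 0, 0, 0], [0, 0, 0.45, 0, 0, 0], [0, 0, 0.5, 0, 0, 0], [0, 0, 0.5, 0, 0, 0]]

```text
clock: 8.0
position: [495.4, 330.8, 22.8]
tool_rot: [0.001, 0.991, 0.136, 0.001]
force: [-10.4, -6.5, 33.0]
gripper_width: 0.2
finger_force: 15.7
```

```bash
python3 -c "
from h import *
goto((494.5,330,20))"
```

```text
t 8.0 at [495.4 330.8  22.8] F [-10.4  -6.5  33. ] q [-0.2   0.69 -0.6   1.82  0.53  0.8  -2.37] w 0.2
(494.5, 330, 20) ->cm [-0.11  0.05  0.28]
```

Request:
arm_command:
  plan:
    - [[0, 0, -1, 0, 0, 0], [0, 0, -4, 0, 0, 0], [0, 0, -8, 0, 0, 0], [0, 0, -12, 0, 0, 0], [0, 0, -16, 0, 0, 0], [-2, 1.5, -19, 0, 0, 0], [-4, 4, -21, 0, 0, 0], [-5, 6, -21, 0, 0, 0]]

```text
clock: 8.67
position: [463.7, 259.2, 232.9]
tool_rot: [0.0, 0.991, 0.137, 0.003]
force: [0.8, 0.2, 0.8]
gripper_width: 0.1
finger_force: 0.0
```

```bash
python3 - <<'E'
from look import *
c,T=look("w4",{"rocker_on_end":62})
goto((450,60,245),(440,-130,245),(597,-290,130))
i=c["image"][60:200,170:370,::-1];cv2.imwrite("pics/w4c.png",cv2.resize(i,(800,560)))
z=c["z_map"];v,u=np.nonzero(z>0);K=c["camera_matrix"];p=np.stack([(u-K[0,2])/K[0,0],(v-K[1,2])/K[1,1]],1)
s=p.copy()
for _ in range(15): s=p/(1+c["k1"]*(s**2).sum(1))[:,None]
P=(np.c_[s,np.ones(len(s))]*z[v,u][:,None])@T[:3,:3].T+T[:3,3]
C=np.array([502.8,304.7]);e=np.array([-.294,.956]);f=np.array([.956,.294])
a=(P[:,:2]-C)@e;b=(P[:,:2]-C)@f
for k in range(-44,45,8):
    m=(a>=k)&(a<k+8)&(abs(b)<14); print(k,m.sum(),np.median(P[m,2]).round(1))
E
```

```text
t 8.6667 cam [540. 281. 414.] axis [-0.3  -0.09 -0.95]
rocker_on_end 0.89 [222. 138.] plane [489.5 330.1  62. ] depth [489.5 330.2  61.7]
t 8.77 at [464.  254.7 229.5] F [ 0.4 -0.9 -0.1] q [ 0.07  0.33 -0.77  1.82  0.26  1.1  -2.1 ] w 0.2
(450, 60, 245) ->cm [-6.51 18.4  -1.47]
(440, -130, 245) ->cm [-12.51  36.46  -1.4 ]
(597, -290, 130) ->cm [-1.63 56.   10.21]
-44 200 72.0
-36 221 71.6
-28 221 69.2
-20 215 66.6
-12 218 64.2
-4 206 62.0
4 218 61.8
12 215 61.9
20 208 61.9
28 214 62.0
36 161 54.9
44 177 50.8
```

View pics/w4c.png

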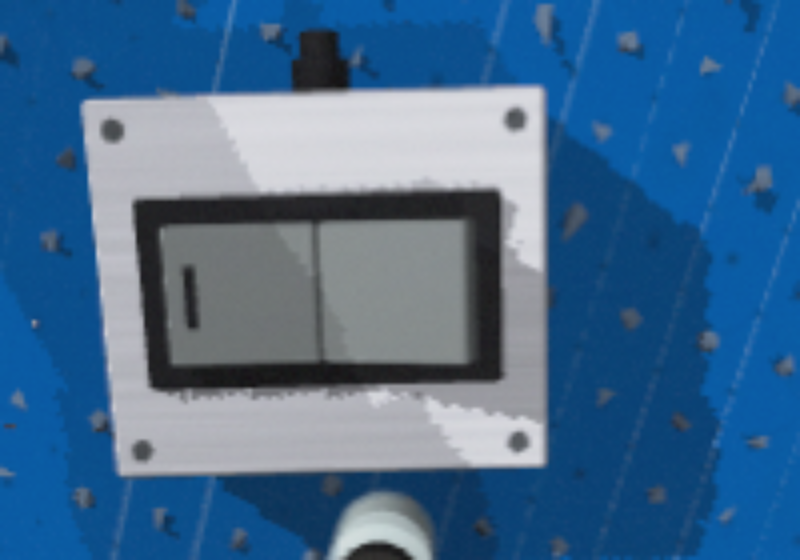

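Crop: the rib half (left) is now level at 62 mm and the other half slopes up, so the rocker is fully on and the unit and vial have not moved. On to the latch.

Request:
arm_command:
  plan:
    - [[-1.3, 3.7, -0.3, 0, 0, 0], [-2.6, 7.4, -0.6, 0, 0, 0], [-3.9, 11, -0.9, 0, 0, 0], [-5.2, 14.7, -1.2, 0, 0, 0], [-6.5, 18.4, -1.5, 0, 0, 0], [-7.7, 22, -1.5, 0, 0, 0], [-8.9, 25.6, -1.5, 0, 0, 0], [-10, 29.2, -1.5, 0, 0, 0]]

```text
clock: 9.43
position: [445.3, -51.0, 243.6]
tool_rot: [0.0, 0.991, 0.136, -0.0]
force: [1.2, -0.1, -0.6]
gripper_width: 0.2
finger_force: 0.0
```

```bash
python3 - <<'E'
from look import *
goto((490,-200,245),(540,-240,245))
E
```

```text
t 9.43 at [445.3 -51.  243.6] F [ 1.2 -0.1 -0.6] q [ 0.63  0.12 -0.63  1.98  0.08  1.07 -1.33] w 0.2
(490, -200, 245) ->cm [ 0.28 15.55 -0.13]
(540, -240, 245) ->cm [ 4.02 20.75 -0.13]
```

Request:
arm_command:
  plan:
    - [[0.1, 3.1, 0, 0, 0, 0], [0.1, 6.2, 0, 0, 0, 0], [0.2, 9.3, 0, 0, 0, 0], [0.2, 12.4, 0, 0, 0, 0], [0.3, 15.5, 0, 0, 0, 0], [1.5, 17.2, 0, 0, 0, 0], [2.7, 19, 0, 0, 0, 0], [4, 20.7, 0, 0, 0, 0]]

```text
clock: 10.1
position: [540.5, -239.0, 242.7]
tool_rot: [-0.0, 0.991, 0.136, -0.001]
force: [0.5, 0.0, 0.3]
gripper_width: -0.2
finger_force: 0.0
```

```bash
python3 - <<'E'
from look import *
c,T=look("w5",{"push_latch_top":72,"stop_mushroom_top":72,"steel_post":0})
r=robot.regions_of(c,"push_latch")
for q in r[:2]:
    v,u=np.nonzero(q["region"]);P=np.array([depth(c,(a,b),T) for a,b in zip(u,v)]);P=P[(P[:,2]>69)&(P[:,2]<76)]
    print("latch region",q["score"],len(P),cv2.minEnclosingCircle(P[:,:2].astype(np.float32)) if len(P) else "")
goto((597,-290,80))
E
```

```text
t 10.1 cam [ 619. -217.  424.] axis [-0.31 -0.09 -0.95]
push_latch_top 0.95 [335. 150.] plane [ 584.9 -285.3   72. ] depth [ 584.9 -285.3   72.4]
push_latch_top 0.69 [274. 110.] plane [ 607.6 -213.4   72. ] depth [ 607.6 -213.4   71.7]
stop_mushroom_top 0.66 [278. 111.] plane [ 607.2 -217.    72. ] depth [ 607.2 -217.    72.5]
steel_post 0.78 [284. 194.] plane [ 505.4 -252.6    0. ] depth [ 511.  -250.8   20.9]
latch region 0.71 462 ((587.6473999023438, -280.982177734375), 12.928948402404785)
latch region 0.34 17 ((507.82177734375, -250.57046508789062), 5.558953762054443)
t 10.35 at [ 539.8 -236.6  242.9] F [-0.3 -0.5 -0. ] q [ 0.74  0.37 -0.49  1.67  0.19  1.15 -1.1 ] w -0.0
(597, -290, 80) ->cm [ 4.08  6.71 16.27]
```

View pics/w5.png

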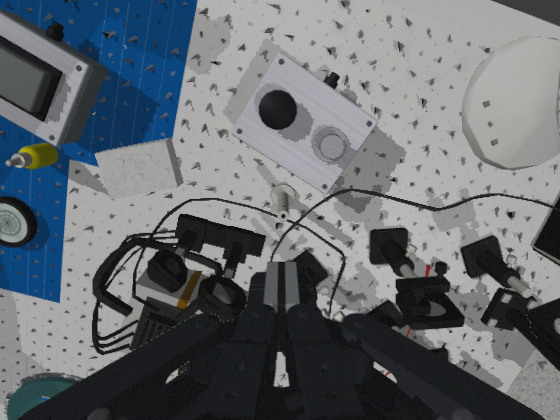

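Wrist view 5: mushroom (278,110), latch (332,147), post (284,195). The circle fit gives the right latch radius of 12.9 mm. I re-measure with the arm at rest.

```bash
python3 - <<'E'
from look import *
for k in range(3):
    R,p,s=pose();c=robot.capture("wrist");T=np.eye(4);T[:3,:3]=R;T[:3,3]=p;T=T@c["hand_eye"]
    out=[p.round(1)]
    for l in ("push_latch","stop_mushroom"):
        q=robot.regions_of(c,l)[0];v,u=np.nonzero(q["region"]);P=np.array([depth(c,(a,b),T) for a,b in zip(u,v)]);P=P[(P[:,2]>69)&(P[:,2]<76)]
        C,r=cv2.minEnclosingCircle(P[:,:2].astype(np.float32));out+=[np.round(C,1),round(r,1),(R.T@(np.r_[C,0]-p))[:2].round(1)]
    print(*out)
E
```

```text
[ 539.8 -236.6  242.9] [ 587.7 -280.9] 12.9 [34.4 55.9] [ 608.7 -216.6] 16.9 [72.1 -0.3]
[ 539.8 -236.6  243.8] [ 588.  -280.7] 12.7 [34.6 55.4] [ 608.5 -216.9] 16.5 [71.6 -0.4]
[ 540.  -237.   244.1] [ 587.8 -280.9] 13.0 [34.1 55. ] [ 609.  -216.4] 16.9 [71.9 -1.4]
```

Request:
arm_command:
  plan:
    - [[1.7, 2.8, 0, 0, 0, 0], [3.4, 5.55, 1, 0, 0, 0], [3.4, 5.55, 5, 0, 0, 0], [3.4, 5.55, 9, 0, 0, 0], [3.4, 5.55, 13, 0, 0, 0], [3.4, 5.55, 16.5, 0, 0, 0], [3.4, 5.55, 19, 0, 0, 0], [3.4, 5.55, 19.5, 0, 0, 0]]

```text
clock: 11.47
position: [584.3, -280.2, 43.4]
tool_rot: [-0.002, 0.991, 0.136, -0.004]
force: [-1.0, 0.1, 0.1]
gripper_width: -0.1
finger_force: 0.0
```

```bash
python3 -c "
from h import *
goto((587.8,-281,23))
d=robot.capture('side');print(robot.mark_of(d,'push_latch_top')[:1]);c=robot.capture('wrist');cv2.imwrite('pics/w6.png',np.hstack([cv2.resize(c['image'][180:300,220:340,::-1],(400,400)),cv2.resize(d['image'][240:340,320:420,::-1],(400,400))]))"
```

```text
t 11.47 at [ 584.3 -280.2   43.4] F [-1.   0.1  0.1] q [ 0.68  0.69 -0.4   1.68  0.33  0.86 -1.16] w -0.1
(587.8, -281, 23) ->cm [0.33 0.18 2.03]
[{'at': [297.4, 383.3], 'score': 0.6}]
```

View pics/w6.png

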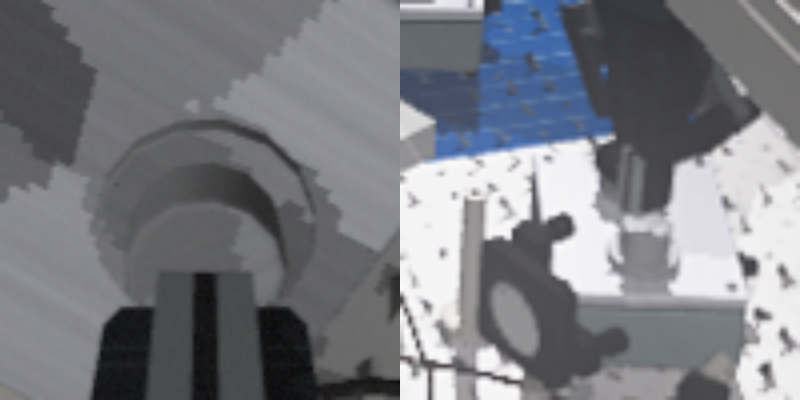

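Fingers sit over the steel button (wrist crop about (205,235)), clear of the mushroom. Pressing.

Request:
arm_command:
  plan:
    - [[0, 0, 0.4, 0, 0, 0], [0, 0, 0.8, 0, 0, 0], [0, 0, 1.2, 0, 0, 0], [0, 0, 1.5, 0, 0, 0], [0, 0, 1.8, 0, 0, 0], [0, 0, 2.0, 0, 0, 0], [0, 0, 2.2, 0, 0, 0], [0, 0, 2.4, 0, 0, 0]]

```text
clock: 12.28
position: [588.3, -281.8, 25.1]
tool_rot: [0.0, 0.991, 0.136, 0.0]
force: [-0.2, -0.2, 3.3]
gripper_width: -0.0
finger_force: 1.9
```

```bash
python3 -c "
from h import *
goto((587.8,-281,23))"
```

```text
t 12.28 at [ 588.3 -281.8   25.1] F [-0.2 -0.2  3.3] q [ 0.67  0.71 -0.39  1.68  0.35  0.82 -1.17] w -0.0
(587.8, -281, 23) ->cm [-0.02 -0.09  0.21]
```

Request:
arm_command:
  plan:
    - [[0, 0, 0.1, 0, 0, 0], [0, 0, 0.2, 0, 0, 0], [0, 0, 0.3, 0, 0, 0], [0, 0, 0.4, 0, 0, 0], [0, 0, 0.5, 0, 0, 0], [0, 0, 0.6, 0, 0, 0], [0, 0, 0.6, 0, 0, 0], [0, 0, 0.6, 0, 0, 0]]

```text
clock: 12.95
position: [588.4, -282.0, 23.3]
tool_rot: [0.001, 0.991, 0.136, -0.0]
force: [-10.3, 3.1, 29.6]
gripper_width: 0.2
finger_force: 15.0
```

```bash
python3 -c "
from h import *
goto((587.8,-281,23))"
```

```text
t 12.95 at [ 588.4 -282.    23.3] F [-10.3   3.1  29.6] q [ 0.67  0.71 -0.39  1.68  0.35  0.81 -1.17] w 0.2
(587.8, -281, 23) ->cm [-0.03 -0.11  0.03]
```

Latch is at its stop. Lifting and moving back, then I verify.

Request:
arm_command:
  plan:
    - [[0, 0, -1, 0, 0, 0], [0, 0, -4, 0, 0, 0], [0, 0, -8, 0, 0, 0], [0, 0, -12, 0, 0, 0], [0, 0, -16, 0, 0, 0], [-1.5, -2.5, -19, 0, 0, 0], [-3, -5, -21, 0, 0, 0], [-4, -7, -22, 0, 0, 0]]

```text
clock: 13.62
position: [530.5, -223.8, 241.5]
tool_rot: [0.001, 0.991, 0.137, 0.001]
force: [-0.5, 0.1, -0.6]
gripper_width: -0.1
finger_force: 0.0
```

```bash
python3 - <<'E'
from look import *
look("w7",{"push_latch_top":62,"stop_mushroom_top":72,"steel_post":0})
goto((490,-100,245),(520,20,245))
E
```

```text
t 13.6167 cam [ 608. -201.  423.] axis [-0.3  -0.09 -0.95]
push_latch_top 0.73 [348. 144.] plane [ 585.1 -283.6   62. ] depth [ 585.1 -283.6   61.7]
push_latch_top 0.69 [65. 75.] plane [575.2  16.7  62. ] depth [574.5  21.4  54.2]
stop_mushroom_top 0.56 [292. 108.] plane [ 605.2 -215.3   72. ] depth [ 605.2 -215.4   71.6]
steel_post 0.9 [294. 189.] plane [ 507.4 -249.3    0. ] depth [ 509.8 -248.2   10. ]
t 13.82 at [ 530.5 -225.1  238.8] F [ 0.5 -0.3 -0.4] q [ 0.74  0.35 -0.5   1.71  0.19  1.12 -1.11] w 0.1
(490, -100, 245) ->cm [ -0.52 -13.14  -0.63]
(520, 20, 245) ->cm [  5.62 -23.88  -0.64]
```

Latch is at 61.7 mm (fully in) and the mushroom is still at 72. Now the key.

Request:
arm_command:
  plan:
    - [[-0.1, -3.3, 0, 0, 0, 0], [-0.2, -6.6, 0, 0, 0, 0], [-0.3, -9.9, 0, 0, 0, 0], [-0.5, -13.1, 0, 0, 0, 0], [1.2, -16, 0, 0, 0, 0], [2.8, -18.8, 0, 0, 0, 0], [4.3, -21.5, 0, 0, 0, 0], [5.6, -23.9, 0, 0, 0, 0]]

```text
clock: 14.48
position: [520.5, 21.6, 237.5]
tool_rot: [-0.001, 0.991, 0.136, -0.001]
force: [0.1, 0.1, -0.1]
gripper_width: 0.1
finger_force: 0.0
```

```bash
python3 - <<'E'
from look import *
robot.capture("side");robot.capture("side")
c,T=look("w8",{"shutter_key_top":66,"small_bottle":0})
R,p,s=pose()
q=robot.regions_of(c,"shutter_key")[0];v,u=np.nonzero(q["region"]);P=np.array([depth(c,(a,b),T) for a,b in zip(u,v)]);P=P[(P[:,2]>63)&(P[:,2]<69)]
r=cv2.minAreaRect(P[:,:2].astype(np.float32));print(r)
goto((*r[0],36),(567,59,36))
E
```

```text
t 14.5833 cam [599.  47. 419.] axis [-0.31 -0.09 -0.95]
shutter_key_top 0.58 [266. 124.] plane [571.1  55.9  66. ] depth [571.1  55.9  66.6]
small_bottle 0.83 [251. 193.] plane [476.3  54.2   0. ] depth [487.5  53.5  38.4]
((568.2383422851562, 57.85374450683594), (63.83149337768555, 46.09611892700195), 74.06195068359375)
t 14.78 at [519.9  18.6 237.7] F [-0.2 -0.2  0.1] q [ 0.44  0.27 -0.64  1.83  0.18  1.09 -1.56] w -0.1
(568.2383422851562, 57.85374450683594, 36) ->cm [ 5.75 -2.48 20.16]
(567, 59, 36) ->cm [ 5.66 -2.62 20.16]
```

Request:
arm_command:
  plan:
    - [[2.9, -1.25, 0, 0, 0, 0], [5.7, -2.5, 1, 0, 0, 0], [5.7, -2.5, 5, 0, 0, 0], [5.7, -2.5, 9, 0, 0, 0], [5.7, -2.5, 13, 0, 0, 0], [5.7, -2.5, 16.5, 0, 0, 0], [5.7, -2.5, 18.5, 0, 0, 0], [5.7, -2.5, 19, 0, 0, 0]]

```text
clock: 15.45
position: [564.9, 57.1, 44.2]
tool_rot: [0.0, 0.991, 0.135, -0.004]
force: [-0.8, -0.1, 0.1]
gripper_width: 0.1
finger_force: 0.0
```

Request:
arm_command:
  plan:
    - [[0, 0, 0.4, 0, 0, 0], [0, 0, 0.8, 0, 0, 0], [0, 0, 1.2, 0, 0, 0], [0, 0, 1.6, 0, 0, 0], [0, 0, 2.0, 0, 0, 0], [0, 0, 2.3, 0, 0, 0], [0, 0, 2.5, 0, 0, 0], [0, 0, 2.6, 0, 0, 0]]

```text
clock: 16.12
position: [568.6, 59.6, 23.1]
tool_rot: [0.0, 0.991, 0.136, 0.001]
force: [0.3, -1.2, 3.5]
gripper_width: 0.0
finger_force: 1.7
```

```bash
python3 -c "
from h import *
goto((568.2,57.9,20))"
```

```text
t 16.12 at [568.6  59.6  23.1] F [ 0.3 -1.2  3.5] q [ 0.23  0.63 -0.51  1.88  0.45  0.74 -1.83] w 0.0
(568.2, 57.9, 20) ->cm [-0.08  0.16  0.31]
```

Request:
arm_command:
  plan:
    - [[0, 0, 0.1, 0, 0, 0], [0, 0, 0.2, 0, 0, 0], [0, 0, 0.3, 0, 0, 0], [0, 0, 0.4, 0, 0, 0], [0, 0, 0.5, 0, 0, 0], [0, 0, 0.6, 0, 0, 0], [0, 0, 0.6, 0, 0, 0], [0, 0, 0.6, 0, 0, 0]]

```text
clock: 16.78
position: [568.7, 59.6, 20.2]
tool_rot: [0.001, 0.991, 0.136, 0.001]
force: [-8.4, -2.8, 29.5]
gripper_width: 0.1
finger_force: 14.7
```

```bash
python3 -c "
from h import *
robot.capture('side');robot.capture('side');goto((568.2,57.9,20))
d=robot.capture('top')
for l,z in (('rocker_on_end',62),('push_latch_top',62),('stop_mushroom_top',72)):
  for r in robot.mark_of(d,l)[:2]: print(l,r['score'],depth(d,r['at'][::-1]).round(1))"
```

```text
t 16.88 at [568.7  59.6  20.2] F [-8.4 -3.6 28.8] q [ 0.22  0.64 -0.51  1.89  0.45  0.73 -1.84] w -0.2
(568.2, 57.9, 20) ->cm [-0.1   0.15  0.02]
rocker_on_end 0.69 [492.9 333.9  63.1]
rocker_on_end 0.57 [344.2 624.   68.4]
push_latch_top 0.35 [471.1  59.9  39.1]
push_latch_top 0.29 [416.3 267.   58.8]
```

The key is held at its stop with 29 N (TCP z 20.2, about 59 mm at the tip). Handing in.

```bash
python3 -c "
from bench import robot
print(robot.close_job())"
```

```text
the job is handed in; nothing more can be done
None
```

I handed the job in at about 17 s with all three presses done in order: rocker fully on (its +y half level at 62 mm), latch fully in (61.7 mm), and the shutter key held at its stop with about 29 N; after the latch press the mushroom measured unpressed at 72 mm.

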